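# Change over the plaster coating jig and sort the sample discs

## Task

Change over the coating jig: press its red-handled lever all the way down to knock out the finished sample, and load the bare, uncoated disc in its place, pushed fully home in the pocket. No coated sample is on its own board yet: each must end up lying flat in the recess of the board with the chip of its colour; the plain spare board is free for parking a disc on the way. Never tip a disc over: they stay face up.

Things in the scene. Friction and masses are not known exactly. Their poses are not given: they have to be found in the camera images.
- red_disc: Plaster sample disc, 50 mm across, 28 mm tall, about 90 g: pale core with a brick-red coat over the whole top face and the upper 8 mm of the side. Origin: centre of the underside; z points up out of the coated face. Starts in the jig's pocket or in the recess of a wrong board.
- ochre_disc: Plaster sample disc, 50 mm across, 28 mm tall, about 90 g: pale core with a yellow-ochre coat over the whole top face and the upper 8 mm of the side. Origin: centre of the underside; z points up out of the coated face. Starts in the jig's pocket or in the recess of a wrong board.
- blue_disc: Plaster sample disc, 50 mm across, 28 mm tall, about 90 g: pale core with a blue coat over the whole top face and the upper 8 mm of the side. Origin: centre of the underside; z points up out of the coated face. Starts in the jig's pocket or in the recess of a wrong board.
- bare_disc: Bare plaster disc, 50 mm across, 26 mm tall, about 90 g, pale all over with a grid of grey scratches on its top. Origin: centre of the underside; z points up out of the scratched face. Starts in the recess of a colour board; its home is the jig's pocket.
- red_board: Fixed plywood board, 110 x 84 x 15 mm (x, y, z), home of the brick-red disc. Flat round recess 68 mm across, 3 mm deep (floor 12 mm above the table). Raised brick-red chip, 22 x 64 x 3 mm, on the top, centred 54 mm to -x of the recess centre. Origin: on the table below the recess centre; the board spans x -68 to +42 mm, y -42 to +42 mm.
- ochre_board: Fixed plywood board, 110 x 84 x 15 mm (x, y, z), home of the yellow-ochre disc. Flat round recess 68 mm across, 3 mm deep (floor 12 mm above the table). Raised yellow-ochre chip, 22 x 64 x 3 mm, on the top, centred 54 mm to -x of the recess centre. Origin: on the table below the recess centre; the board spans x -68 to +42 mm, y -42 to +42 mm.
- blue_board: Fixed plywood board, 110 x 84 x 15 mm (x, y, z), home of the blue disc. Flat round recess 68 mm across, 3 mm deep (floor 12 mm above the table). Raised blue chip, 22 x 64 x 3 mm, on the top, centred 54 mm to -x of the recess centre. Origin: on the table below the recess centre; the board spans x -68 to +42 mm, y -42 to +42 mm.
- spare_board: Fixed plywood board of the same size, recess and origin as the colour boards (recess 68 mm across, floor 12 mm above the table, rim 15 mm) but with no chip: the free place, empty at the start.
- jig: Fixed coating jig: aluminium block 110 x 100 mm, top 40 mm above the table. In its middle a pocket 55 mm across, mouth chamfered 3 mm, floor (a plunger) 12 mm above the table with the lever up, 30 mm with it down: a disc then stands 16-18 mm proud. Origin: on the table below the pocket's centre. Lever on its -x side: red bar handle along y at x -137, z 46 mm (axis, up); x -141, z 18 mm (down).
- lever (a joint): The jig's rocker lever, rad: 0 up (plunger down; start), 0.36 fully down (plunger raised 18 mm). The handle, a round bar 16 mm thick and 44 mm long, goes down with 3 to 5 N. Stiff: it stays where left. Pressing a disc down into the pocket with 3 to 6 N lowers the plunger and brings the lever up; home, a coated disc is flush with the block, the bare one 2 mm below.
Mind the look-alikes: they are no part of the job. Leave any black look-alike of the red_disc alone. What is shaped like the blue_disc but black or turquoise is not meant.

How it is judged (in metres and radians):
On the way:
1. the jig's lever has been pressed down, knocking the finished sample up (value of joint lever above 0.3 rad), for 0.2 s.
At the end, for the whole second after the job is handed in: Red, ochre and blue discs lie coat up in the recess of their own colour's board, within 12 mm of its centre and 3 mm of its floor; the bare disc, scratches up, is home in the jig (floor within 4 mm, lever below 0.08 rad). All level within 0.1 rad, released, at rest (horizontal distance between red_disc and red_board below 0.012 m and z of red_disc in the frame of red_board between 0.009 and 0.0145 m and horizontal distance between ochre_disc and ochre_board below 0.012 m and z of ochre_disc in the frame of ochre_board between 0.009 and 0.0145 m and horizontal distance between blue_disc and blue_board below 0.012 m and z of blue_disc in the frame of blue_board between 0.009 and 0.0145 m and horizontal distance between bare_disc and jig below 0.006 m and z of bare_disc in the frame of jig below 0.016 m and value of joint lever below 0.08 rad and angle between each of red_disc, ochre_disc, blue_disc, bare_disc's own z axis and vertical below 0.1 rad and linear speed of each of red_disc, ochre_disc, blue_disc, bare_disc below 0.02 m/s); the robot touches nothing.
It fails at once if the red disc is tipped over (angle between red_disc's own z axis and vertical above 0.6 rad).
It fails at once if the ochre disc is tipped over (angle between ochre_disc's own z axis and vertical above 0.6 rad).
It fails at once if the blue disc is tipped over (angle between blue_disc's own z axis and vertical above 0.6 rad).
It fails at once if the bare disc is tipped over (angle between bare_disc's own z axis and vertical above 0.6 rad).
It also fails if it takes over 152 s, if anything falls off the work surface, if the arm or the gripper's body presses on something with over 40 N, if the wrist force passes 120 N, or if a joint passes its speed limit or range.

## Robot

A 6-joint arm with a two-finger parallel gripper is mounted at the origin on the work surface. World frame = base frame: x ahead of the robot, y to its left, z up, the work surface at z = 0. Lengths are in mm, angles in degrees, forces in N, time in s.
With the tool pointing down it reaches from about 350 to 850 mm from the base axis. Payload 8.1 kg.
Tool frame: the origin (TCP) lies midway between the tips of the shut fingers; the grasp point (between the pads) lies 19 mm behind it; z points along the fingers, y is the line along which they close (so a half turn about z gives the same grasp; the last joint's range is limited). The gripper opens to 93 mm and grips with 3 to 60 N. Pads are 15 mm wide; open, the fingers measure 128 mm over their backs; the gripper's body (75 mm by 188 mm) begins 65 mm behind the grasp point.
Start: joints at [-70.898, 7.471, 85.268, -0, 87.261, -4.893], TCP at [244.018, -548.142, 218.635] pointing down, gripper open.
Joint ranges: [-169.43, 169.43], [-51.17, 129.36], [1.28, 143.12], [-76.62, 256.62], [0, 156.53], [-152.29, 152.29]. Speed limits (degrees/s): [136.94, 136.94, 159.86, 180, 180, 180].

## Interface

Orientations are given as a 3x3 rotation matrix whose columns are the frame's x, y, z axes.
In Python, from plant import readout, eyes, arm gives the robot as it stands.
- The arm moves only by the tool carry_out, never from a script. Its argument "rows" is a list of rows, each a list of 6 numbers: the shift along the tool's x, y, z in units of 0.12 m (1.0 is 0.12 m), then the turn, a rotation vector about the tool's x, y, z in units of pi/2 rad (1.0 is pi/2 rad). A call has 1 to 20 rows; each row is the pose to reach, as a shift and turn from the pose commanded when the call began, along the tool's axes at that moment; what a row does not reach only later rows make up. A row lasts 1/8 s, in which the tool goes at most 62.5 mm and 10.7 degrees, less where a joint would pass 70% of its speed; a pose out of reach is approached as far as the arm can. A call with a number of a shift or a turn outside -1 to 1 is refused whole. A call with a gripper value outside its range is refused whole. "grip" is the opening, from -1 (shut) to 1 (fully open), set as the call begins (left out, the last holds). The fingers move at their own pace and stop on an object; "grip_force" is the grip in N (left out, the last holds). Time passes only in rows, so rows that repeat a pose let the fingers close. It gives the time, the measured TCP pose, the force, the opening and the grip force at its end, in the units of the state.
- readout.observe(): the state, without advancing time (a new reading comes with each control period).
- eyes.snapshot(name): name is "scene" or "top"; returns a dict with "img" (420x560x3 uint8, red, green, blue), "mtx" (3x3 intrinsics, pixels), "k1" (the pictures are not rectified: a ray, as slopes to the right and down, at radius r is drawn at 1 + k1 r^2 times it, then the intrinsics apply), "camera_from_world" (4x4, takes a point from world to camera coordinates). Camera axes: x right, y up, looking along -z (the intrinsics and any distortion apply to the point x, -y, -z); pixel columns grow to the right and rows downward; lengths in mm; the calibration is good to about 2 mm. A picture is of the moment at which its call begins. There is no depth.
- arm.sign_off(): hands the job in; it is judged then, once.
The state is a dict: "time_s": time; "joint_pos": joint angles; "qd": joint speeds; "joint_torque": joint torques, N m; "position": TCP position; "tcp_rot": TCP orientation; "wrist_force": force on the tool from outside, world axes, zero at the start; "moment": the same for the moment, N m; "opening": finger opening in mm; "gripper_force": force on a finger pad.
Only numpy, scipy, OpenCV 4.12 (cv2) and the standard library are available. Lean on these libraries where they do the work, as an engineer would, in place of code of your own. Each camera call takes 0.05 s, during which the arm holds its last target. There are 200 camera calls.

## Working session

There is one attempt and no reset: what is moved stays moved. The work goes in short steps, Python scripts to look and compute and a tool call to move; the robot and the scene stay as the last step left them, time stands still between calls to the robot, and variables do not carry over. Pictures are saved under pics/ and viewed, at most 14 in all, crops included, and the job is handed in when it is done.

Besides the shell and the picture viewer there is one more tool, called after ">>>" in YAML: its name, and indented under it one key for each argument. carry_out: Moves the arm, as the interface text tells. Shifts and turns lie within -1 to 1; 1 stands for 0.12 m of shift or pi/2 rad of turn. Its arguments: {"type":"object","properties":{"rows":{"type":"array"},"grip":{"type":"number"},"grip_force":{"type":"number"}},"required":["rows"]}

```bash
ls; mkdir -p pics; python3 - <<'E'
from plant import readout, eyes
import cv2,numpy as np
s=readout.observe(); print(s)
for n in("top","scene"):
    d=eyes.snapshot(n); cv2.imwrite(f"pics/{n}0.png",d["img"][:,:,::-1]); np.savez(f"{n}0.npz",**d); print(n,d["mtx"],d["k1"],d["camera_from_world"])
E
```

```text
pics
{'time_s': 0.0, 'joint_pos': array([-7.08976236e+01,  7.51341847e+00,  8.53277337e+01, -2.44340007e-03,
        8.72632292e+01, -4.89441292e+00]), 'qd': array([-0.06144764, -0.04541879,  0.03763352,  0.03562899, -0.00507954,
        0.04457574]), 'joint_torque': array([-1.16387178e-03, -5.59848368e+01, -4.91754198e+01,  7.70422281e-02,
        3.57594341e-02, -1.64083012e-04]), 'position': array([ 243.81707421, -547.60447797,  217.61989577]), 'tcp_rot': array([[ 9.13567441e-01,  4.06686766e-01, -6.36447311e-04],
       [ 4.06687249e-01, -9.13565852e-01,  1.70754076e-03],
       [ 1.12997698e-04, -1.81878864e-03, -9.99998340e-01]]), 'wrist_force': array([ 0.02270263, -0.15544374,  0.07989522]), 'moment': array([ 0.03465624, -0.03307145, -0.0147381 ]), 'gripper_force': 0.0, 'opening': 92.8266461250607}
top [[379.48097544   0.         277.7684746 ]
 [  0.         379.48097544 208.77909162]
 [  0.           0.           1.        ]] -0.001035850609004932 [[-2.74548225e-02 -9.99587201e-01  8.46520057e-03  4.85043913e+00]
 [ 9.95650105e-01 -2.65904629e-02  8.92962277e-02 -5.55933811e+02]
 [-8.90342727e-02  1.08799899e-02  9.95969138e-01 -7.73782515e+02]
 [ 0.00000000e+00  0.00000000e+00  0.00000000e+00  1.00000000e+00]]
scene [[414.29127666   0.         280.63745516]
 [  0.         414.29127666 213.74302781]
 [  0.           0.           1.        ]] -0.06040143382845003 [[ 8.38169714e-01  5.45240933e-01  1.35593357e-02 -4.32530116e+02]
 [-4.18302347e-01  6.26683042e-01  6.57488792e-01  1.88583591e+02]
 [ 3.49992397e-01 -5.56759094e-01  7.53342308e-01 -9.99217144e+02]
 [ 0.00000000e+00  0.00000000e+00  0.00000000e+00  1.00000000e+00]]
```

View pics/top0.png

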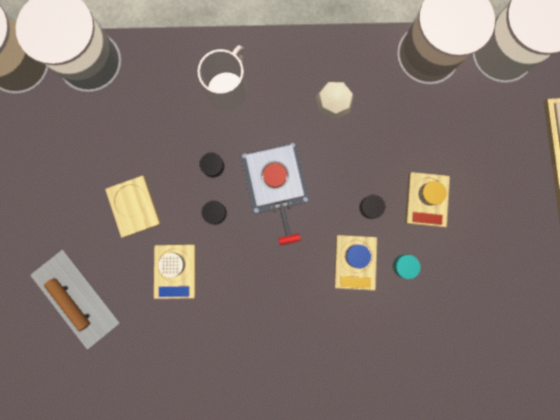

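View pics/scene0.png

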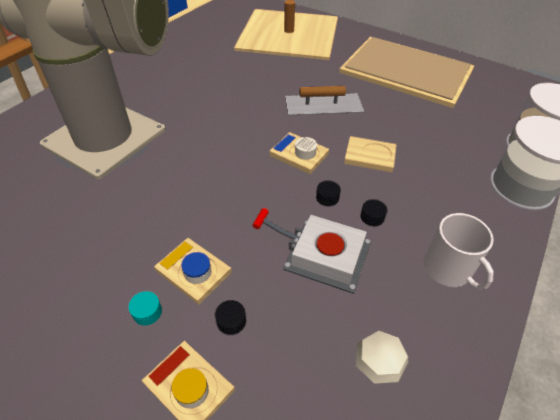

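Top view shows the red disc in the jig at (275,175), with the lever handle at (290,239). The ochre disc sits on the red board (433,193), blue on the ochre board (359,257) and bare on the blue board (172,264). The spare board is at (132,205). The black and turquoise discs are look-alikes. The scene view agrees.

```bash
cat > h.py <<'E'
import numpy as np,cv2
def load(n):
    d=np.load(n); return {k:d[k] for k in d.files}
def ray(d,px,z):
    px=np.atleast_2d(np.asarray(px,float))
    k=np.array([d["k1"],0,0,0,0],float)
    u=cv2.undistortPoints(px[:,None],d["mtx"],k)[:,0]
    T=d["camera_from_world"];R,t=T[:3,:3],T[:3,3]
    C=-R.T@t
    v=np.c_[u[:,0],-u[:,1],-np.ones(len(u))]@R
    return C+v*((z-C[2])/v[:,2])[:,None]
def blobs(mask,lo=40,k=3):
    m=cv2.morphologyEx(mask.astype(np.uint8)*255,cv2.MORPH_OPEN,np.ones((k,k)))
    return [c for c in cv2.findContours(m,cv2.RETR_EXTERNAL,cv2.CHAIN_APPROX_NONE)[0] if cv2.contourArea(c)>lo]
def masks(img):
    h=cv2.cvtColor(img,cv2.COLOR_RGB2HSV).astype(int);H,S,V=h[...,0],h[...,1],h[...,2]
    return dict(red=((H<6)|(H>172))&(S>170)&(V>80),blue=(H>105)&(H<125)&(S>170)&(V>80),
      ochre=(H>15)&(H<26)&(S>190)&(V>120),wood=(H>12)&(H<32)&(S>60)&(V>130),pale=(S<60)&(V>130))
def rect(d,c,z):
    p=ray(d,c[:,0],z)[:,:2].astype(np.float32); (x,y),(w,h),a=cv2.minAreaRect(p)
    return np.round([x,y,w,h,a],1)
E
python3 - <<'E'
from h import *
for n,zz in(("top0.npz",1),("scene0.npz",1)):
    d=load(n);print(n,"cam",-d["camera_from_world"][:3,:3].T@d["camera_from_world"][:3,3])
    for k,m in masks(d["img"]).items():
        for c in blobs(m,40):
            z={"wood":15,"pale":38}.get(k,18 if False else 40)
            px=cv2.minAreaRect(c)[0]; 
            r40=rect(d,c,z); r18=rect(d,c,18)
            if 300<r40[0]<900 and abs(r40[1])<560 and r40[2]<160: print(k,np.round(px),"z%d"%z,r40,"z18",r18)
E
```

```text
top0.npz cam [484.75556166  -1.51535457 820.26523724]
red [289. 239.] z40 [491.8 -31.6  12.4  42.3  10.9] z18 [491.9 -32.4  12.8  43.5  10.9]
red [427. 218.] z40 [ 527.1 -317.9   54.9   14.7   82.1] z18 [ 528.3 -326.8   56.4   15.1   82.1]
wood [ 65. 304.] z15 [370.4 437.5 121.7  20.1  36.9] z18 [370.8 435.9 121.2  20.   36.9]
wood [174. 271.] z15 [431.8 210.7  87.9 113.2  89.5] z18 [432.  209.9  87.6 112.7  89.5]
wood [356. 262.] z15 [ 439.7 -171.4   87.6  113.7   85.3] z18 [ 439.9 -170.8   87.3  113.3   85.3]
wood [132. 206.] z15 [571.1 299.3 114.6  88.8  18.7] z18 [570.8 298.1 114.2  88.5  18.7]
wood [428. 199.] z15 [ 569.2 -333.    87.9  114.7   82.6] z18 [ 568.9 -331.8   87.5  114.3   82.6]
pale [171. 264.] z38 [446.6 210.6  49.2  46.5  88.4] z18 [445.6 216.1  50.4  47.6  88.4]
pale [274. 177.] z38 [621.4  -4.6 127.3 113.   11.3] z18 [624.9  -4.7 130.6 115.9  11.3]
pale [336.  97.] z38 [ 792.1 -139.9   72.1   72.7   19.5] z18 [ 800.  -143.4   73.9   74.6   19.5]
pale [220.  70.] z38 [856.3 104.6 104.1 100.9   3.5] z18 [865.8 107.3 106.8 103.5   3.5]
pale [400.  51.] z38 [ 888.4 
[... 1020 characters left out ...]
.3  96.3 118.7  89.7] z18 [436.2 200.2  95.8 118.1  89.7]
wood [371. 153.] z15 [573.3 290.  112.5 102.9  18.5] z18 [574.3 286.5 111.9 102.4  18.5]
wood [322.  88.] z15 [351.6 463.  120.3  24.9  34.8] z18 [353.7 458.6 119.8  24.8  34.8]
pale [383. 358.] z38 [ 794.9 -150.7   70.9   83.3   15.3] z18 [ 795.  -141.    73.3   86.1   15.3]
pale [199. 279.] z38 [ 479.4 -194.9   35.4   13.7   52.5] z18 [ 468.9 -186.7   36.6   14.1   52.5]
pale [329. 243.] z38 [623.   -6.4 116.7 103.1  11.1] z18 [617.4   8.1 120.6 106.6  11.1]
pale [466. 249.] z38 [841.7 120.  100.8 177.7  19.8] z18 [843.4 138.7 104.2 183.7  19.8]
pale [306. 148.] z38 [453.  198.4  47.6  73.4  31.7] z18 [441.7 219.7  49.2  75.9  31.7]
```

```bash
python3 - <<'E'
from h import *
d=load("top0.npz");I=d["img"]
h=cv2.cvtColor(I,cv2.COLOR_RGB2HSV).astype(int);H,S,V=h[...,0],h[...,1],h[...,2]
for p in((275,175),(359,257),(433,193),(174,292),(355,282),(128,200),(120,215),(297,168),(252,200),(247,160)): print(p,h[p[1],p[0]],end=" ")
print()
M=dict(red=((H<8)|(H>170))&(S>130),blue=(H>100)&(H<130)&(S>140),ochre=(H>12)&(H<27)&(S>165))
for k,m in M.items():
  for c in blobs(m,40):
    px=cv2.minAreaRect(c)[0]; r=rect(d,c,38)
    if r[2]<80 and abs(r[1])<400: print(k,np.round(px,1),r,"z18",rect(d,c,18)[:2],cv2.contourArea(c))
cv2.imwrite("pics/c1.png",cv2.resize(np.hstack([I[135:220,232:317],I[165:250,90:175]]),None,fx=4,fy=4,interpolation=2)[:,:,::-1])
E
```

```text
(275, 175) [  4 156 208] (359, 257) [112 135 177] (433, 193) [ 21 170 227] (174, 292) [111 165 168] (355, 282) [ 21 166 227] (128, 200) [ 23  95 235] (120, 215) [ 23  94 237] (297, 168) [115  15 185] (252, 200) [105  19 105] (247, 160) [120  13 199] 
red [289. 239.] [491.7 -31.5  15.6  43.7  10.9] z18 [491.9 -32.2] 134.0
red [426.9 217.9] [ 527.5 -318.6   58.5   17.8   82.7] z18 [ 528.6 -326.7] 209.0
red [274.5 174.5] [626.7  -5.2  43.9  44.4  88.5] z18 [630.3  -5.3] 367.0
blue [173.5 291.5] [392.2 205.7  54.9  14.   88.4] z18 [389.8 211. ] 181.5
ochre [434.5 193. ] [ 579.1 -337.7   39.8   42.6   86.4] z18 [ 581.5 -346.3] 308.5
```

View pics/c1.png

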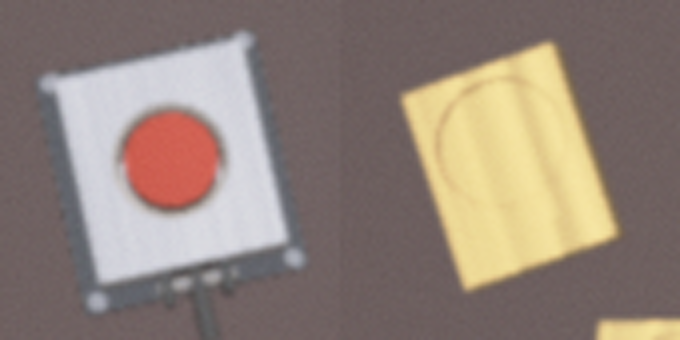

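The jig's lever direction gives a yaw of 11° and a handle distance of 137.5 mm, as specified. Averaging both cameras:

| Feature | x, y (mm) |
|---|---|
| Jig centre | (627, -7) |
| Lever handle | (492.5, -33) |
| Red board recess | (583, -337) |
| Ochre board recess | (453, -175) |
| Blue board recess | (445, 209) |
| Spare board recess | (584, 300) |

I'll align the tool with the world frame and go to the lever.

>>> carry_out:
  rows:
    - [0, 0, 0, 0, 0, 0.1333]
    - [0, 0, 0, 0, 0, 0.2667]
    - [0, 0, 0, 0, 0, 0.2667]
    - [0, 0, 0, 0, 0, 0.2667]
  grip: -1
  grip_force: 20

```text
time_s: 0.6
position: [243.9, -547.9, 218.1]
tcp_rot: [[1.0, 0.0, -0.0], [0.0, -1.0, 0.001], [-0.0, -0.001, -1.0]]
wrist_force: [-1.1, -0.5, -0.1]
opening: 57.8
gripper_force: 0.0
```

>>> carry_out:
  rows:
    - [0.25, -0.5, 0, 0, 0, 0]
    - [0.5, -1, 0, 0, 0, 0]
    - [0.5, -1, 0, 0, 0, 0]

```text
time_s: 0.98
position: [305.4, -425.2, 218.4]
tcp_rot: [[1.0, 0.004, 0.0], [0.004, -1.0, 0.001], [0.0, -0.001, -1.0]]
wrist_force: [-0.5, 0.1, 0.7]
opening: 27.8
gripper_force: 0.0
```

>>> carry_out:
  rows:
    - [0.25, -0.5, 0, 0, 0, 0]
    - [0.5, -1, 0, 0, 0, 0]
    - [0.5, -1, 0, 0, 0, 0]

```text
time_s: 1.35
position: [365.2, -305.9, 218.8]
tcp_rot: [[1.0, 0.004, 0.0], [0.004, -1.0, 0.0], [0.0, -0.0, -1.0]]
wrist_force: [0.5, -0.3, 0.7]
opening: 1.1
gripper_force: 0.0
```

>>> carry_out:
  rows:
    - [0.25, -0.5, 0, 0, 0, 0]
    - [0.5, -1, 0, 0, 0, 0]
    - [0.5, -1, 0, 0, 0, 0]
    - [0.5, -1, 0, 0, 0, 0]

```text
time_s: 1.85
position: [424.1, -188.8, 218.6]
tcp_rot: [[1.0, 0.001, -0.0], [0.001, -1.0, -0.001], [-0.0, 0.001, -1.0]]
wrist_force: [0.8, -1.1, -0.1]
opening: 0.3
gripper_force: 0.0
```

>>> carry_out:
  rows:
    - [0.28, -0.65, 0.0, 0, 0, 0]
    - [0.28, -0.65, 0.5, 0, 0, 0]
    - [0.28, -0.65, 0.5, 0, 0, 0]

```text
time_s: 2.22
position: [454.6, -110.0, 154.2]
tcp_rot: [[1.0, 0.0, -0.008], [0.0, -1.0, 0.002], [-0.008, -0.002, -1.0]]
wrist_force: [-0.6, -0.0, 1.0]
opening: 0.8
gripper_force: 0.0
```

>>> carry_out:
  rows:
    - [0.28, -0.65, 0.2, 0, 0, 0]
    - [0.28, -0.65, 0.4, 0, 0, 0]
    - [0.28, -0.65, 0.5, 0, 0, 0]
    - [0.28, -0.65, 0.5, 0, 0, 0]

```text
time_s: 2.72
position: [490.9, -34.1, 98.8]
tcp_rot: [[1.0, -0.001, -0.001], [-0.001, -1.0, -0.001], [-0.001, 0.001, -1.0]]
wrist_force: [0.0, -0.7, 0.2]
opening: 0.6
gripper_force: 0.0
```

>>> carry_out:
  rows:
    - [0, 0, 0.2, 0, 0, 0]
    - [0, 0, 0.3, 0, 0, 0]
    - [0, 0, 0.36, 0, 0, 0]
    - [0, 0, 0.4, 0, 0, 0]
    - [0, 0, 0.44, 0, 0, 0]
    - [0, 0, 0.48, 0, 0, 0]
    - [-0.01, 0, 0.52, 0, 0, 0]
    - [-0.02, 0, 0.56, 0, 0, 0]
    - [-0.02, 0, 0.59, 0, 0, 0]
    - [-0.02, 0, 0.61, 0, 0, 0]
    - [-0.02, 0, 0.61, 0, 0, 0]
    - [-0.02, 0, 0.61, 0, 0, 0]

```text
time_s: 4.22
position: [489.3, -32.2, 26.3]
tcp_rot: [[1.0, -0.0, 0.001], [-0.0, -1.0, -0.0], [0.001, 0.0, -1.0]]
wrist_force: [-3.2, -1.7, 10.2]
opening: 0.2
gripper_force: 5.3
```

```bash
python3 - <<'E'
from plant import readout, eyes
import cv2,numpy as np
s=readout.observe();print(s["position"],s["wrist_force"])
d=eyes.snapshot("scene");np.savez("s1.npz",**d)
cv2.imwrite("pics/s1.png",cv2.resize(d["img"][120:300,200:440],None,fx=3,fy=3)[:,:,::-1])
E
```

```text
[489.30862122 -32.22421645  26.28401558] [-3.1823812  -1.69856963 10.15593721]
```

View pics/s1.png

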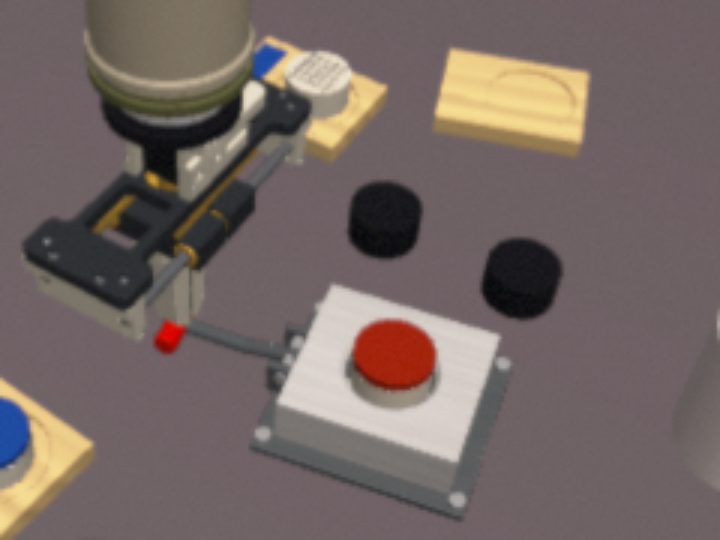

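The lever is at its stop: TCP at 26.3 mm, about 10 N. The red disc stands proud in the pocket. Next I'll grip it.

>>> carry_out:
  rows:
    - [0, 0, -0.3, 0, 0, 0]
    - [0, 0, -0.62, 0, 0, 0]
    - [0, 0, -0.62, 0, 0, 0]
  grip: 0.5

```text
time_s: 4.65
position: [491.2, -32.1, 102.9]
tcp_rot: [[1.0, 0.0, 0.006], [0.0, -1.0, -0.0], [0.006, 0.0, -1.0]]
wrist_force: [0.6, -0.5, -0.4]
opening: 25.7
gripper_force: 0.0
```

>>> carry_out:
  rows:
    - [0.5, -0.1, 0, 0, 0, 0]
    - [1, -0.2, 0, 0, 0, 0]
    - [1, -0.2, 0, 0, 0, 0]

```text
time_s: 5.03
position: [609.6, -6.9, 95.1]
tcp_rot: [[1.0, 0.001, -0.006], [0.001, -1.0, 0.001], [-0.006, -0.001, -1.0]]
wrist_force: [-0.7, 0.2, -0.9]
opening: 55.8
gripper_force: 0.0
```

>>> carry_out:
  rows:
    - [0.15, -0.01, 0, 0, 0, 0]
    - [0.15, -0.01, 0, 0, 0, 0]
    - [0.15, -0.01, 0.15, 0, 0, 0]
    - [0.15, -0.01, 0.3, 0, 0, 0]
    - [0.15, -0.01, 0.4, 0, 0, 0]
    - [0.15, -0.01, 0.48, 0, 0, 0]
    - [0.15, -0.01, 0.48, 0, 0, 0]

```text
time_s: 5.9
position: [626.6, -7.0, 41.6]
tcp_rot: [[1.0, -0.0, -0.001], [-0.0, -1.0, 0.0], [-0.001, -0.0, -1.0]]
wrist_force: [-0.2, 0.2, 0.2]
opening: 69.9
gripper_force: 0.0
```

>>> carry_out:
  rows:
    - [0, 0, 0, 0, 0, 0]
    - [0, 0, 0, 0, 0, 0]
    - [0, 0, 0, 0, 0, 0]
    - [0, 0, 0, 0, 0, 0]
    - [0, 0, 0, 0, 0, 0]
    - [0, 0, 0, 0, 0, 0]
  grip: -1
  grip_force: 15

```text
time_s: 6.65
position: [627.1, -7.0, 42.5]
tcp_rot: [[1.0, -0.0, 0.0], [-0.0, -1.0, -0.0], [0.0, 0.0, -1.0]]
wrist_force: [0.8, 1.2, 1.8]
opening: 49.5
gripper_force: 15.0
```

>>> carry_out:
  rows:
    - [0, 0, -0.1, 0, 0, 0]
    - [0, 0, -0.3, 0, 0, 0]
    - [0, 0, -0.5, 0, 0, 0]
    - [0, 0, -0.5, 0, 0, 0]

```text
time_s: 7.15
position: [628.8, -7.2, 105.3]
tcp_rot: [[1.0, -0.0, 0.005], [-0.0, -1.0, -0.0], [0.005, 0.0, -1.0]]
wrist_force: [0.5, 0.2, -1.1]
opening: 49.7
gripper_force: 15.0
```

>>> carry_out:
  rows:
    - [-0.02, -0.15, 0, 0, 0, 0]
    - [-0.06, -0.5, 0, 0, 0, 0]
    - [-0.12, -0.85, 0, 0, 0, 0]

```text
time_s: 7.52
position: [610.9, 96.9, 100.3]
tcp_rot: [[1.0, -0.001, -0.003], [-0.001, -1.0, 0.0], [-0.003, -0.0, -1.0]]
wrist_force: [0.3, 0.0, -1.4]
opening: 49.8
gripper_force: 15.0
```

>>> carry_out:
  rows:
    - [-0.04, -0.3, 0, 0, 0, 0]
    - [-0.08, -0.6, 0, 0, 0, 0]
    - [-0.12, -0.85, 0, 0, 0, 0]

```text
time_s: 7.9
position: [596.0, 199.4, 100.3]
tcp_rot: [[1.0, 0.001, -0.003], [0.001, -1.0, -0.0], [-0.003, 0.0, -1.0]]
wrist_force: [-0.3, 0.2, -0.6]
opening: 49.6
gripper_force: 15.0
```

>>> carry_out:
  rows:
    - [-0.04, -0.3, 0, 0, 0, 0]
    - [-0.08, -0.6, 0, 0, 0, 0]
    - [-0.12, -0.8, 0, 0, 0, 0]
    - [-0.12, -0.85, 0, 0, 0, 0]
    - [-0.12, -0.85, 0, 0, 0, 0]

```text
time_s: 8.52
position: [583.5, 298.7, 101.7]
tcp_rot: [[1.0, 0.0, -0.001], [0.0, -1.0, -0.001], [-0.001, 0.001, -1.0]]
wrist_force: [-0.1, -1.0, -0.3]
opening: 49.5
gripper_force: 15.0
```

>>> carry_out:
  rows:
    - [0, 0, 0.2, 0, 0, 0]
    - [0, 0, 0.4, 0, 0, 0]
    - [0, 0, 0.55, 0, 0, 0]
    - [0, 0, 0.6, 0, 0, 0]
    - [0, 0, 0.64, 0, 0, 0]
    - [0, 0, 0.64, 0, 0, 0]

```text
time_s: 9.28
position: [584.1, 299.1, 25.9]
tcp_rot: [[1.0, -0.0, 0.001], [-0.0, -1.0, 0.0], [0.001, -0.0, -1.0]]
wrist_force: [0.3, 0.6, -0.3]
opening: 49.3
gripper_force: 15.0
```

```bash
python3 - <<'E'
from plant import readout, eyes
import cv2,numpy as np
s=readout.observe();print(s["position"],s["wrist_force"])
a=eyes.snapshot("scene")["img"][100:200,240:440]; b=eyes.snapshot("top")["img"][150:250,50:250]
cv2.imwrite("pics/p2.png",cv2.resize(np.vstack([a,b]),None,fx=3,fy=3)[:,:,::-1])
E
```

```text
[584.11896641 299.06686177  25.90837238] [ 0.30881399  0.64622126 -0.27553212]
```

View pics/p2.png

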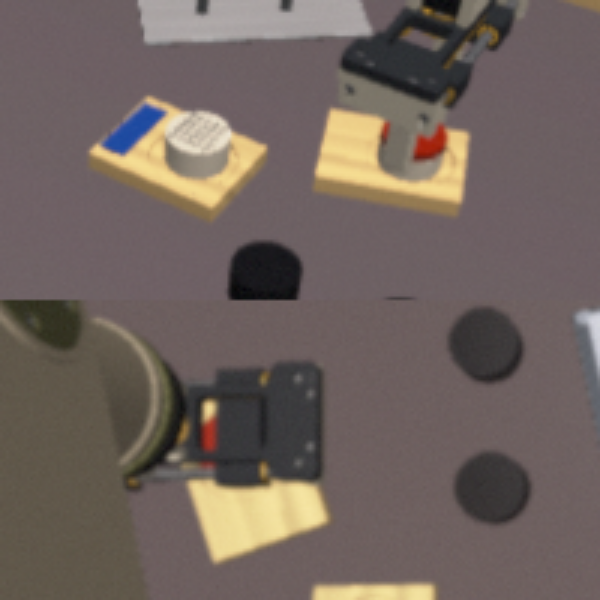

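>>> carry_out:
  rows:
    - [0, 0, 0, 0, 0, 0]
    - [0, 0, 0, 0, 0, 0]
    - [0, 0, 0, 0, 0, 0]
    - [0, 0, 0, 0, 0, 0]
    - [0, 0, -0.1, 0, 0, 0]
    - [0, 0, -0.4, 0, 0, 0]
    - [0, 0, -0.64, 0, 0, 0]
    - [0, 0, -0.64, 0, 0, 0]
  grip: 0.5

```text
time_s: 10.38
position: [586.2, 300.1, 106.8]
tcp_rot: [[1.0, -0.0, 0.006], [-0.0, -1.0, 0.003], [0.006, -0.003, -1.0]]
wrist_force: [0.1, -0.2, -0.5]
opening: 69.8
gripper_force: 0.0
```

>>> carry_out:
  rows:
    - [-0.3, 0.2, 0, 0, 0, 0]
    - [-0.57, 0.375, 0, 0, 0, 0]
    - [-0.57, 0.375, 0, 0, 0, 0]

```text
time_s: 10.75
position: [512.1, 252.5, 100.1]
tcp_rot: [[1.0, -0.001, -0.004], [-0.001, -1.0, -0.002], [-0.004, 0.002, -1.0]]
wrist_force: [0.3, 0.2, 0.1]
opening: 69.8
gripper_force: 0.0
```

>>> carry_out:
  rows:
    - [-0.3, 0.2, 0, 0, 0, 0]
    - [-0.57, 0.375, 0, 0, 0, 0]
    - [-0.57, 0.375, 0, 0, 0, 0]
    - [-0.57, 0.375, 0, 0, 0, 0]

```text
time_s: 11.25
position: [448.2, 209.6, 102.8]
tcp_rot: [[1.0, -0.0, 0.002], [-0.0, -1.0, 0.001], [0.002, -0.001, -1.0]]
wrist_force: [-0.9, 0.5, -0.3]
opening: 69.4
gripper_force: 0.0
```

>>> carry_out:
  rows:
    - [0, 0, 0.3, 0, 0, 0]
    - [0, 0, 0.5, 0, 0, 0]
    - [0, 0, 0.6, 0, 0, 0]
    - [0, 0, 0.64, 0, 0, 0]
    - [0, 0, 0.64, 0, 0, 0]

```text
time_s: 11.88
position: [447.6, 209.3, 25.9]
tcp_rot: [[1.0, -0.0, 0.001], [-0.0, -1.0, 0.0], [0.001, -0.0, -1.0]]
wrist_force: [0.4, -0.3, 0.9]
opening: 69.5
gripper_force: 0.0
```

>>> carry_out:
  rows:
    - [0, 0, 0, 0, 0, 0]
    - [0, 0, 0, 0, 0, 0]
    - [0, 0, 0, 0, 0, 0]
    - [0, 0, 0, 0, 0, 0]
    - [0, 0, 0, 0, 0, 0]
    - [0, 0, 0, 0, 0, 0]
  grip: -1

```text
time_s: 12.62
position: [447.5, 209.4, 26.2]
tcp_rot: [[1.0, -0.0, 0.001], [-0.0, -1.0, 0.001], [0.001, -0.001, -1.0]]
wrist_force: [-1.0, 0.5, 6.6]
opening: 49.2
gripper_force: 15.0
```

```bash
python3 - <<'E'
from plant import readout, eyes
import cv2,numpy as np
s=readout.observe();print(s["position"],s["opening"])
a=eyes.snapshot("scene")["img"][100:200,240:440]; b=eyes.snapshot("top")["img"][180:280,100:300]
cv2.imwrite("pics/p3.png",cv2.resize(np.vstack([a,b]),None,fx=3,fy=3)[:,:,::-1])
E
```

```text
[447.51615044 209.36194024  26.19655825] 49.19402303557933
```

View pics/p3.png

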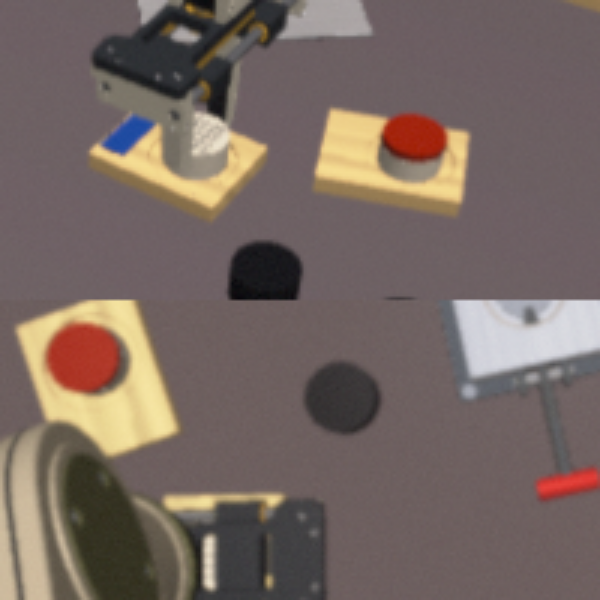

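>>> carry_out:
  rows:
    - [0, 0, -0.1, 0, 0, 0]
    - [0, 0, -0.3, 0, 0, 0]
    - [0, 0, -0.5, 0, 0, 0]
    - [0, 0, -0.64, 0, 0, 0]
    - [0, 0, -0.64, 0, 0, 0]

```text
time_s: 13.35
position: [448.0, 209.3, 103.8]
tcp_rot: [[1.0, -0.0, 0.003], [-0.0, -1.0, 0.001], [0.003, -0.001, -1.0]]
wrist_force: [-0.0, 0.4, -0.4]
opening: 49.5
gripper_force: 15.0
```

>>> carry_out:
  rows:
    - [0.1, 0.12, 0, 0, 0, 0]
    - [0.3, 0.36, 0, 0, 0, 0]
    - [0.5, 0.6, 0, 0, 0, 0]
    - [0.75, 0.9, 0, 0, 0, 0]

```text
time_s: 13.85
position: [537.0, 99.2, 100.7]
tcp_rot: [[1.0, 0.0, -0.002], [0.0, -1.0, -0.0], [-0.002, 0.0, -1.0]]
wrist_force: [0.4, 0.3, 0.1]
opening: 50.1
gripper_force: 15.0
```

>>> carry_out:
  rows:
    - [0.25, 0.3, 0, 0, 0, 0]
    - [0.5, 0.6, 0, 0, 0, 0]
    - [0.7, 0.84, 0, 0, 0, 0]
    - [0.75, 0.9, 0, 0, 0, 0]
    - [0.75, 0.9, 0, 0, 0, 0]
    - [0.75, 0.9, 0, 0, 0, 0]

```text
time_s: 14.6
position: [626.0, -6.2, 101.5]
tcp_rot: [[1.0, 0.001, -0.001], [0.001, -1.0, 0.0], [-0.001, -0.0, -1.0]]
wrist_force: [0.5, 0.8, -1.0]
opening: 49.8
gripper_force: 15.0
```

>>> carry_out:
  rows:
    - [0, 0, 0.15, 0, 0, 0]
    - [0, 0, 0.28, 0, 0, 0]
    - [0, 0, 0.34, 0, 0, 0]
    - [0, 0, 0.37, 0, 0, 0]
    - [0, 0, 0.4, 0, 0, 0]
    - [0, 0, 0.43, 0, 0, 0]
    - [0, 0, 0.43, 0, 0, 0]

```text
time_s: 15.48
position: [626.8, -7.0, 50.5]
tcp_rot: [[1.0, -0.0, -0.0], [-0.0, -1.0, 0.0], [-0.0, -0.0, -1.0]]
wrist_force: [-0.3, -0.5, -1.3]
opening: 49.4
gripper_force: 15.0
```

```bash
python3 - <<'E'
from plant import readout, eyes
import cv2,numpy as np
s=readout.observe();print(s["position"],s["wrist_force"],s["moment"])
a=eyes.snapshot("scene")["img"][180:300,250:410]
cv2.imwrite("pics/p4.png",cv2.resize(a,None,fx=4,fy=4)[:,:,::-1])
E
```

```text
[626.8483999   -7.02589477  50.52859555] [-0.30779863 -0.45562798 -1.32261054] [ 0.03089969  0.01891077 -0.02906426]
```

View pics/p4.png

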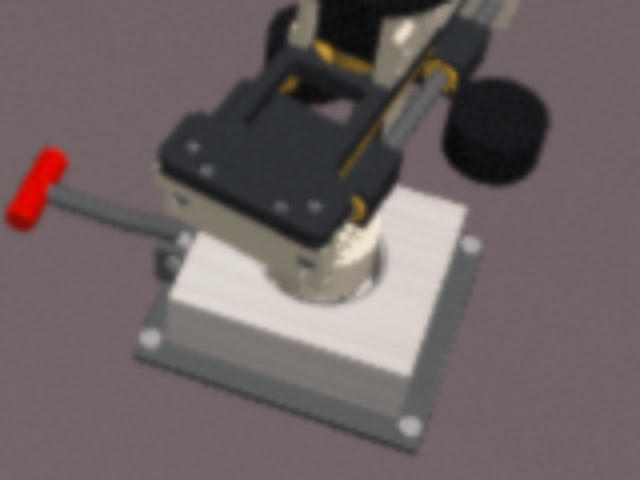

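>>> carry_out:
  rows:
    - [0, 0, 0.03, 0, 0, 0]
    - [0, 0, 0.055, 0, 0, 0]
    - [0, 0, 0.055, 0, 0, 0]
    - [0, 0, 0.055, 0, 0, 0]

```text
time_s: 16.02
position: [626.8, -7.0, 43.9]
tcp_rot: [[1.0, -0.0, -0.0], [-0.0, -1.0, 0.0], [-0.0, -0.0, -1.0]]
wrist_force: [-0.7, 0.4, -1.5]
opening: 49.6
gripper_force: 15.0
```

>>> carry_out:
  rows:
    - [0, 0, 0, 0, 0, 0]
    - [0, 0, 0, 0, 0, 0]
    - [0, 0, 0, 0, 0, 0]
    - [0, 0, 0, 0, 0, 0]
    - [0, 0, -0.1, 0, 0, 0]
    - [0, 0, -0.3, 0, 0, 0]
    - [0, 0, -0.3, 0, 0, 0]
  grip: 0.5

```text
time_s: 16.9
position: [629.2, -7.2, 83.3]
tcp_rot: [[1.0, -0.0, 0.005], [-0.0, -1.0, -0.001], [0.005, 0.0, -1.0]]
wrist_force: [-0.7, -0.5, 0.5]
opening: 69.6
gripper_force: 0.0
```

>>> carry_out:
  rows:
    - [0, 0, 0, 0, 0, 0]
    - [0, 0, 0, 0, 0, 0]
    - [0, 0, 0, 0, 0, 0]
    - [0, 0, 0, 0, 0, 0]
    - [0, 0, 0, 0, 0, 0]
    - [0, 0, 0, 0, 0, 0]
    - [0, 0, 0, 0, 0, 0]
    - [0, 0, 0, 0, 0, 0]
  grip: -1

```text
time_s: 17.9
position: [626.9, -7.0, 80.1]
tcp_rot: [[1.0, -0.0, 0.0], [-0.0, -1.0, 0.0], [0.0, -0.0, -1.0]]
wrist_force: [-0.7, -0.0, 0.3]
opening: 0.5
gripper_force: 0.0
```

>>> carry_out:
  rows:
    - [0, 0, 0.1, 0, 0, 0]
    - [0, 0, 0.16, 0, 0, 0]
    - [0, 0, 0.2, 0, 0, 0]
    - [0, 0, 0.23, 0, 0, 0]
    - [0, 0, 0.26, 0, 0, 0]
    - [0, 0, 0.28, 0, 0, 0]
    - [0, 0, 0.3, 0, 0, 0]
    - [0, 0, 0.32, 0, 0, 0]
    - [0, 0, 0.34, 0, 0, 0]
    - [0, 0, 0.35, 0, 0, 0]
    - [0, 0, 0.36, 0, 0, 0]
    - [0, 0, 0.36, 0, 0, 0]
    - [0, 0, 0.36, 0, 0, 0]

```text
time_s: 19.52
position: [627.1, -7.0, 38.2]
tcp_rot: [[1.0, -0.0, 0.0], [-0.0, -1.0, -0.0], [0.0, 0.0, -1.0]]
wrist_force: [-8.5, -0.0, 13.4]
opening: 0.3
gripper_force: 6.9
```

```bash
python3 - <<'E'
from plant import readout, eyes
import cv2,numpy as np
s=readout.observe();print(s["position"],s["wrist_force"],s["moment"])
a=eyes.snapshot("scene")["img"][180:300,250:410]
cv2.imwrite("pics/p5.png",cv2.resize(a,None,fx=4,fy=4)[:,:,::-1])
E
```

```text
[627.13507394  -6.99149473  38.23211426] [-8.51497985e+00 -2.16596441e-04  1.33673407e+01] [0.13734018 1.64715753 0.0095032 ]
```

View pics/p5.png

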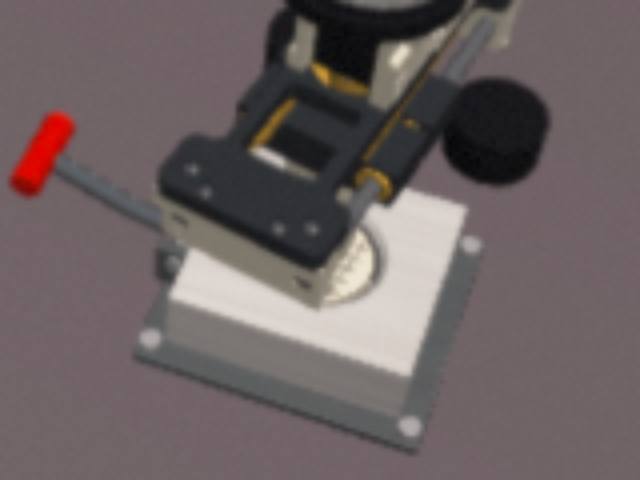

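The bare disc is home: TCP at 38.2 mm under 13 N, lever back up. Next is blue from the ochre board.

>>> carry_out:
  rows:
    - [0, 0, -0.2, 0, 0, 0]
    - [0, 0, -0.55, 0, 0, 0]
    - [0, 0, -0.55, 0, 0, 0]
  grip: 0.5

```text
time_s: 19.95
position: [630.5, -7.3, 107.4]
tcp_rot: [[1.0, -0.0, 0.009], [-0.0, -1.0, -0.001], [0.009, 0.001, -1.0]]
wrist_force: [0.7, -0.0, 0.3]
opening: 26.1
gripper_force: 0.0
```

>>> carry_out:
  rows:
    - [-0.35, 0.35, 0, 0, 0, 0]
    - [-0.715, 0.7, 0, 0, 0, 0]
    - [-0.715, 0.7, 0, 0, 0, 0]

```text
time_s: 20.32
position: [537.7, -93.0, 100.7]
tcp_rot: [[1.0, -0.004, -0.003], [-0.004, -1.0, 0.0], [-0.003, -0.0, -1.0]]
wrist_force: [0.1, -0.1, 0.6]
opening: 56.0
gripper_force: 0.0
```

>>> carry_out:
  rows:
    - [-0.35, 0.35, 0, 0, 0, 0]
    - [-0.715, 0.7, 0, 0, 0, 0]
    - [-0.715, 0.7, 0, 0, 0, 0]
    - [-0.715, 0.7, 0, 0, 0, 0]

```text
time_s: 20.82
position: [456.1, -174.8, 102.8]
tcp_rot: [[1.0, -0.001, 0.001], [-0.001, -1.0, 0.0], [0.001, -0.0, -1.0]]
wrist_force: [0.2, -0.6, -0.1]
opening: 70.2
gripper_force: 0.0
```

>>> carry_out:
  rows:
    - [0, 0, 0.3, 0, 0, 0]
    - [0, 0, 0.5, 0, 0, 0]
    - [0, 0, 0.6, 0, 0, 0]
    - [0, 0, 0.67, 0, 0, 0]
    - [0, 0, 0.67, 0, 0, 0]

```text
time_s: 21.45
position: [455.6, -174.6, 22.4]
tcp_rot: [[1.0, 0.0, -0.0], [0.0, -1.0, 0.0], [-0.0, -0.0, -1.0]]
wrist_force: [0.7, 0.6, -0.2]
opening: 70.0
gripper_force: 0.0
```

>>> carry_out:
  rows:
    - [0, 0, 0, 0, 0, 0]
    - [0, 0, 0, 0, 0, 0]
    - [0, 0, 0, 0, 0, 0]
    - [0, 0, 0, 0, 0, 0]
    - [0, 0, 0, 0, 0, 0]
    - [0, 0, 0, 0, 0, 0]
  grip: -1

```text
time_s: 22.2
position: [455.8, -175.3, 23.1]
tcp_rot: [[1.0, -0.0, 0.001], [-0.0, -1.0, -0.001], [0.001, 0.001, -1.0]]
wrist_force: [-0.6, 0.6, 5.6]
opening: 49.8
gripper_force: 15.0
```

>>> carry_out:
  rows:
    - [0, 0, -0.1, 0, 0, 0]
    - [0, 0, -0.3, 0, 0, 0]
    - [0, 0, -0.5, 0, 0, 0]
    - [0, 0, -0.67, 0, 0, 0]
    - [0, 0, -0.67, 0, 0, 0]

```text
time_s: 22.82
position: [456.5, -175.6, 104.9]
tcp_rot: [[1.0, -0.0, 0.003], [-0.0, -1.0, -0.002], [0.003, 0.002, -1.0]]
wrist_force: [0.4, -1.1, -0.7]
opening: 49.5
gripper_force: 15.0
```

```bash
python3 - <<'E'
from plant import readout, eyes
import cv2,numpy as np
from h import *
s=readout.observe();print(s["position"],s["wrist_force"],s["opening"])
a=eyes.snapshot("scene")["img"]; d=eyes.snapshot("top")
cv2.imwrite("pics/p6.png",np.hstack([cv2.resize(a[120:320,130:400],None,fx=2,fy=2),cv2.resize(d["img"][130:330,300:400],None,fx=2,fy=2)])[:,:,::-1])
E
```

```text
[ 456.54804498 -175.64497993  104.93159674] [ 0.41557211 -1.07316742 -0.73908337] 49.51072899868672
```

View pics/p6.png

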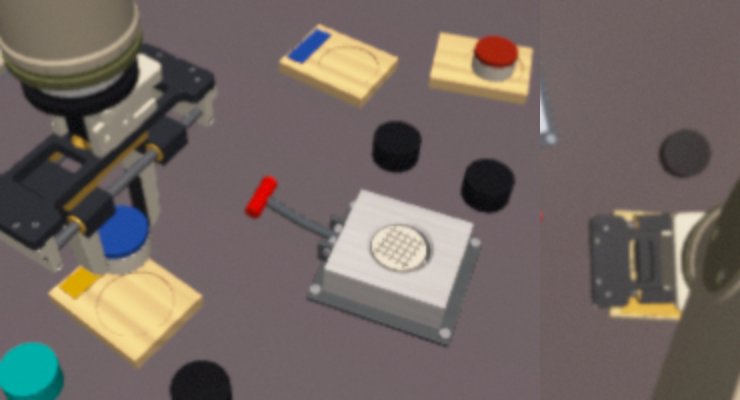

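>>> carry_out:
  rows:
    - [0, -0.15, 0, 0, 0, 0]
    - [-0.01, -0.45, 0, 0, 0, 0]
    - [-0.02, -0.8, 0, 0, 0, 0]

```text
time_s: 23.3
position: [451.8, -77.1, 101.7]
tcp_rot: [[1.0, -0.001, -0.002], [-0.001, -1.0, 0.001], [-0.002, -0.001, -1.0]]
wrist_force: [-0.5, 0.6, -1.2]
opening: 49.8
gripper_force: 15.0
```

>>> carry_out:
  rows:
    - [0, -0.3, 0, 0, 0, 0]
    - [-0.02, -0.55, 0, 0, 0, 0]
    - [-0.02, -0.8, 0, 0, 0, 0]

```text
time_s: 23.68
position: [449.1, 19.2, 101.7]
tcp_rot: [[1.0, 0.001, -0.002], [0.001, -1.0, 0.0], [-0.002, -0.0, -1.0]]
wrist_force: [0.6, -0.1, -1.5]
opening: 49.7
gripper_force: 15.0
```

>>> carry_out:
  rows:
    - [0, -0.3, 0, 0, 0, 0]
    - [-0.02, -0.55, 0, 0, 0, 0]
    - [-0.02, -0.8, 0, 0, 0, 0]

```text
time_s: 24.05
position: [446.5, 114.9, 101.7]
tcp_rot: [[1.0, 0.0, -0.002], [0.0, -1.0, -0.0], [-0.002, 0.0, -1.0]]
wrist_force: [0.5, 0.3, -0.6]
opening: 49.6
gripper_force: 15.0
```

>>> carry_out:
  rows:
    - [0, -0.3, 0, 0, 0, 0]
    - [-0.02, -0.6, 0, 0, 0, 0]
    - [-0.02, -0.75, 0, 0, 0, 0]
    - [-0.02, -0.8, 0, 0, 0, 0]
    - [-0.02, -0.8, 0, 0, 0, 0]

```text
time_s: 24.68
position: [445.4, 208.7, 102.4]
tcp_rot: [[1.0, 0.0, -0.001], [0.0, -1.0, -0.001], [-0.001, 0.001, -1.0]]
wrist_force: [0.5, 0.2, -0.0]
opening: 50.0
gripper_force: 15.0
```

>>> carry_out:
  rows:
    - [0, 0, 0.2, 0, 0, 0]
    - [0, 0, 0.4, 0, 0, 0]
    - [0, 0, 0.55, 0, 0, 0]
    - [0, 0, 0.62, 0, 0, 0]
    - [0, 0, 0.66, 0, 0, 0]
    - [0, 0, 0.66, 0, 0, 0]

```text
time_s: 25.42
position: [446.1, 209.1, 24.0]
tcp_rot: [[1.0, -0.0, 0.001], [-0.0, -1.0, 0.0], [0.001, -0.0, -1.0]]
wrist_force: [0.1, -0.3, -1.2]
opening: 49.3
gripper_force: 15.0
```

>>> carry_out:
  rows:
    - [0, 0, 0, 0, 0, 0]
    - [0, 0, 0, 0, 0, 0]
    - [0, 0, 0, 0, 0, 0]
    - [0, 0, 0, 0, 0, 0]
    - [0, 0, -0.1, 0, 0, 0]
    - [0, 0, -0.4, 0, 0, 0]
    - [0, 0, -0.66, 0, 0, 0]
    - [0, 0, -0.66, 0, 0, 0]
  grip: 0.5

```text
time_s: 26.42
position: [448.2, 209.9, 106.8]
tcp_rot: [[1.0, -0.0, 0.006], [-0.0, -1.0, 0.002], [0.006, -0.002, -1.0]]
wrist_force: [-0.8, -0.2, -0.3]
opening: 69.8
gripper_force: 0.0
```

>>> carry_out:
  rows:
    - [0.11, 0.45, 0, 0, 0, 0]
    - [0.225, 0.915, 0, 0, 0, 0]
    - [0.225, 0.915, 0, 0, 0, 0]

```text
time_s: 26.8
position: [473.0, 96.0, 102.4]
tcp_rot: [[1.0, -0.005, -0.001], [-0.005, -1.0, -0.001], [-0.001, 0.001, -1.0]]
wrist_force: [0.1, 0.2, 0.8]
opening: 69.8
gripper_force: 0.0
```

>>> carry_out:
  rows:
    - [0.11, 0.45, 0, 0, 0, 0]
    - [0.225, 0.915, 0, 0, 0, 0]
    - [0.225, 0.915, 0, 0, 0, 0]

```text
time_s: 27.18
position: [500.0, -12.9, 102.5]
tcp_rot: [[1.0, -0.004, -0.0], [-0.004, -1.0, -0.0], [-0.0, 0.0, -1.0]]
wrist_force: [0.1, 1.0, -0.2]
opening: 69.5
gripper_force: 0.0
```

```bash
python3 - <<'E'
from plant import readout, eyes
import cv2,numpy as np
from h import *
s=readout.observe();print(s["position"],s["opening"])
for n in("top","scene"):
  d=eyes.snapshot(n);h=cv2.cvtColor(d["img"],cv2.COLOR_RGB2HSV).astype(int);H,S=h[...,0],h[...,1]
  for c in blobs((H>103)&(H<125)&(S>115),40):
    r=rect(d,c,38)
    if r[2]<80 and abs(r[1])<400: print(n,r,"z18",rect(d,c,18))
E
```

```text
[499.9596649  -12.87497836 102.51963211] 69.53447851171963
top [393.2 205.7  54.9  16.   88.4] z18 [390.8 211.   56.3  16.4  88.4]
top [443.5 210.6  44.7  44.5  89.7] z18 [442.5 216.1  45.9  45.6  89.7]
scene [456.7 206.4  25.1  51.    4.4] z18 [445.5 228.   26.   52.7   4.4]
```

>>> carry_out:
  rows:
    - [0.11, 0.45, 0, 0, 0, 0]
    - [0.225, 0.912, 0, 0, 0, 0]
    - [0.225, 0.912, 0, 0, 0, 0]

```text
time_s: 27.65
position: [527.2, -121.1, 102.7]
tcp_rot: [[1.0, -0.002, 0.0], [-0.002, -1.0, -0.0], [0.0, 0.0, -1.0]]
wrist_force: [0.5, 0.6, -0.0]
opening: 69.7
gripper_force: 0.0
```

>>> carry_out:
  rows:
    - [0.11, 0.45, 0, 0, 0, 0]
    - [0.225, 0.912, 0, 0, 0, 0]
    - [0.225, 0.912, 0, 0, 0, 0]

```text
time_s: 28.02
position: [554.2, -230.0, 102.3]
tcp_rot: [[1.0, -0.001, -0.0], [-0.001, -1.0, 0.0], [-0.0, -0.0, -1.0]]
wrist_force: [0.3, 0.1, -0.0]
opening: 69.8
gripper_force: 0.0
```

>>> carry_out:
  rows:
    - [0.11, 0.45, 0, 0, 0, 0]
    - [0.225, 0.912, 0, 0, 0, 0]
    - [0.225, 0.912, 0, 0, 0, 0]
    - [0.225, 0.912, 0, 0, 0, 0]

```text
time_s: 28.52
position: [580.9, -335.9, 102.2]
tcp_rot: [[1.0, 0.001, -0.001], [0.001, -1.0, 0.002], [-0.001, -0.002, -1.0]]
wrist_force: [-0.1, 0.3, 0.2]
opening: 69.4
gripper_force: 0.0
```

>>> carry_out:
  rows:
    - [0, 0, 0.3, 0, 0, 0]
    - [0, 0, 0.5, 0, 0, 0]
    - [0, 0, 0.6, 0, 0, 0]
    - [0, 0, 0.67, 0, 0, 0]
    - [0, 0, 0.67, 0, 0, 0]

```text
time_s: 29.15
position: [580.8, -338.3, 22.6]
tcp_rot: [[1.0, 0.001, 0.0], [0.001, -1.0, 0.0], [0.0, -0.0, -1.0]]
wrist_force: [0.4, 0.5, -1.0]
opening: 70.0
gripper_force: 0.0
```

>>> carry_out:
  rows:
    - [0, 0, 0, 0, 0, 0]
    - [0, 0, 0, 0, 0, 0]
    - [0, 0, 0, 0, 0, 0]
    - [0, 0, 0, 0, 0, 0]
    - [0, 0, 0, 0, 0, 0]
    - [0, 0, 0, 0, 0, 0]
  grip: -1

```text
time_s: 29.9
position: [581.1, -339.3, 23.3]
tcp_rot: [[1.0, -0.0, 0.001], [-0.0, -1.0, -0.001], [0.001, 0.001, -1.0]]
wrist_force: [-0.6, -0.2, 6.2]
opening: 49.9
gripper_force: 15.0
```

>>> carry_out:
  rows:
    - [0, 0, -0.1, 0, 0, 0]
    - [0, 0, -0.3, 0, 0, 0]
    - [0, 0, -0.5, 0, 0, 0]
    - [0, 0, -0.67, 0, 0, 0]
    - [0, 0, -0.67, 0, 0, 0]

```text
time_s: 30.52
position: [581.9, -339.8, 105.5]
tcp_rot: [[1.0, -0.0, 0.003], [-0.0, -1.0, -0.002], [0.003, 0.002, -1.0]]
wrist_force: [0.5, 0.6, -1.1]
opening: 49.8
gripper_force: 15.0
```

>>> carry_out:
  rows:
    - [-0.1, -0.12, 0, 0, 0, 0]
    - [-0.25, -0.34, 0, 0, 0, 0]
    - [-0.53, -0.68, 0, 0, 0, 0]
    - [-0.53, -0.68, 0, 0, 0, 0]

```text
time_s: 31.02
position: [512.7, -253.3, 99.1]
tcp_rot: [[1.0, 0.001, -0.007], [0.001, -1.0, 0.005], [-0.007, -0.005, -1.0]]
wrist_force: [0.9, 0.2, -0.2]
opening: 50.1
gripper_force: 15.0
```

>>> carry_out:
  rows:
    - [-0.2, -0.25, 0, 0, 0, 0]
    - [-0.4, -0.5, 0, 0, 0, 0]
    - [-0.53, -0.68, 0, 0, 0, 0]
    - [-0.53, -0.68, 0, 0, 0, 0]
    - [-0.53, -0.68, 0, 0, 0, 0]

```text
time_s: 31.65
position: [454.2, -176.4, 103.0]
tcp_rot: [[1.0, -0.0, 0.001], [-0.0, -1.0, -0.001], [0.001, 0.001, -1.0]]
wrist_force: [0.2, 0.2, -1.0]
opening: 49.9
gripper_force: 15.0
```

>>> carry_out:
  rows:
    - [0, 0, 0.2, 0, 0, 0]
    - [0, 0, 0.4, 0, 0, 0]
    - [0, 0, 0.55, 0, 0, 0]
    - [0, 0, 0.62, 0, 0, 0]
    - [0, 0, 0.66, 0, 0, 0]
    - [0, 0, 0.66, 0, 0, 0]

```text
time_s: 32.4
position: [453.9, -175.9, 24.0]
tcp_rot: [[1.0, -0.0, 0.001], [-0.0, -1.0, -0.0], [0.001, 0.0, -1.0]]
wrist_force: [-0.1, 0.3, 0.1]
opening: 49.5
gripper_force: 15.0
```

>>> carry_out:
  rows:
    - [0, 0, 0, 0, 0, 0]
    - [0, 0, 0, 0, 0, 0]
    - [0, 0, 0, 0, 0, 0]
    - [0, 0, 0, 0, 0, 0]
    - [0, 0, -0.1, 0, 0, 0]
    - [0, 0, -0.4, 0, 0, 0]
    - [0, 0, -0.66, 0, 0, 0]
    - [0, 0, -0.66, 0, 0, 0]
  grip: 0.5

```text
time_s: 33.4
position: [455.8, -176.9, 106.8]
tcp_rot: [[1.0, -0.0, 0.006], [-0.0, -1.0, -0.003], [0.006, 0.003, -1.0]]
wrist_force: [0.6, 0.8, -0.3]
opening: 69.8
gripper_force: 0.0
```

>>> carry_out:
  rows:
    - [0.13, -0.5, 0, 0, 0, 0]
    - [0.27, -0.99, 0, 0, 0, 0]
    - [0.27, -0.99, 0, 0, 0, 0]

```text
time_s: 33.78
position: [486.0, -53.2, 102.3]
tcp_rot: [[1.0, 0.005, -0.001], [0.005, -1.0, 0.001], [-0.001, -0.001, -1.0]]
wrist_force: [1.3, 0.6, 0.2]
opening: 69.6
gripper_force: 0.0
```

>>> carry_out:
  rows:
    - [0.13, -0.5, 0, 0, 0, 0]
    - [0.27, -0.99, 0, 0, 0, 0]
    - [0.27, -0.99, 0, 0, 0, 0]

```text
time_s: 34.15
position: [518.4, 64.5, 102.4]
tcp_rot: [[1.0, 0.004, -0.001], [0.004, -1.0, 0.001], [-0.001, -0.001, -1.0]]
wrist_force: [0.1, -0.2, -0.3]
opening: 69.8
gripper_force: 0.0
```

>>> carry_out:
  rows:
    - [0.13, -0.5, 0, 0, 0, 0]
    - [0.27, -0.99, 0, 0, 0, 0]
    - [0.27, -0.99, 0, 0, 0, 0]

```text
time_s: 34.52
position: [551.0, 182.2, 102.2]
tcp_rot: [[1.0, 0.003, -0.001], [0.003, -1.0, 0.0], [-0.001, -0.0, -1.0]]
wrist_force: [-0.2, -0.7, 1.2]
opening: 69.7
gripper_force: 0.0
```

>>> carry_out:
  rows:
    - [0.13, -0.5, 0, 0, 0, 0]
    - [0.27, -0.99, 0, 0, 0, 0]
    - [0.27, -0.99, 0, 0, 0, 0]
    - [0.27, -0.99, 0, 0, 0, 0]
    - [0.27, -0.99, 0, 0, 0, 0]

```text
time_s: 35.15
position: [583.3, 297.0, 102.9]
tcp_rot: [[1.0, -0.002, -0.0], [-0.002, -1.0, -0.001], [-0.0, 0.001, -1.0]]
wrist_force: [-0.0, -0.3, -0.2]
opening: 70.1
gripper_force: 0.0
```

>>> carry_out:
  rows:
    - [0, 0, 0.3, 0, 0, 0]
    - [0, 0, 0.5, 0, 0, 0]
    - [0, 0, 0.6, 0, 0, 0]
    - [0, 0, 0.67, 0, 0, 0]
    - [0, 0, 0.67, 0, 0, 0]

```text
time_s: 35.78
position: [583.3, 299.2, 22.6]
tcp_rot: [[1.0, -0.001, 0.0], [-0.001, -1.0, -0.0], [0.0, 0.0, -1.0]]
wrist_force: [-0.4, 0.2, -0.3]
opening: 69.9
gripper_force: 0.0
```

>>> carry_out:
  rows:
    - [0, 0, 0, 0, 0, 0]
    - [0, 0, 0, 0, 0, 0]
    - [0, 0, 0, 0, 0, 0]
    - [0, 0, 0, 0, 0, 0]
    - [0, 0, 0, 0, 0, 0]
    - [0, 0, 0, 0, 0, 0]
  grip: -1

```text
time_s: 36.52
position: [583.7, 299.8, 23.3]
tcp_rot: [[1.0, 0.0, 0.001], [0.0, -1.0, 0.0], [0.001, -0.0, -1.0]]
wrist_force: [-0.4, 0.1, 5.4]
opening: 49.5
gripper_force: 15.0
```

>>> carry_out:
  rows:
    - [0, 0, -0.1, 0, 0, 0]
    - [0, 0, -0.3, 0, 0, 0]
    - [0, 0, -0.5, 0, 0, 0]
    - [0, 0, -0.67, 0, 0, 0]
    - [0, 0, -0.67, 0, 0, 0]

```text
time_s: 37.15
position: [584.5, 300.1, 105.4]
tcp_rot: [[1.0, -0.0, 0.004], [-0.0, -1.0, 0.002], [0.004, -0.002, -1.0]]
wrist_force: [0.2, 0.1, -0.8]
opening: 49.5
gripper_force: 15.0
```

```bash
python3 - <<'E'
from plant import eyes
import cv2,numpy as np
cv2.imwrite("pics/p7.png",eyes.snapshot("scene")["img"][:,:,::-1])
E
```

```text
(no output)
```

View pics/p7.png

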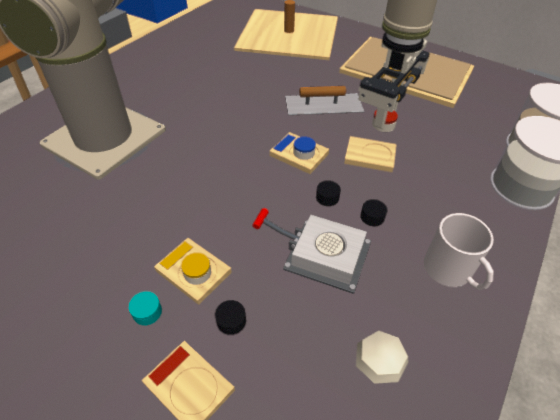

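Blue (304,148), ochre (196,267) and bare (331,243) are in their places, and red is held at (385,118). Now red goes to the red board.

>>> carry_out:
  rows:
    - [0, 0.15, 0, 0, 0, 0]
    - [0, 0.5, 0, 0, 0, 0]
    - [0, 0.884, 0, 0, 0, 0]

```text
time_s: 37.58
position: [581.8, 191.4, 101.1]
tcp_rot: [[1.0, 0.001, -0.002], [0.001, -1.0, -0.001], [-0.002, 0.001, -1.0]]
wrist_force: [0.5, -0.5, -1.3]
opening: 49.7
gripper_force: 15.0
```

>>> carry_out:
  rows:
    - [0, 0.3, 0, 0, 0, 0]
    - [0, 0.6, 0, 0, 0, 0]
    - [0, 0.884, 0, 0, 0, 0]

```text
time_s: 37.95
position: [581.7, 84.8, 101.3]
tcp_rot: [[1.0, -0.001, -0.003], [-0.001, -1.0, -0.001], [-0.003, 0.001, -1.0]]
wrist_force: [-1.2, -0.1, -0.9]
opening: 49.9
gripper_force: 15.0
```

>>> carry_out:
  rows:
    - [0, 0.3, 0, 0, 0, 0]
    - [0, 0.6, 0, 0, 0, 0]
    - [0, 0.884, 0, 0, 0, 0]

```text
time_s: 38.33
position: [581.5, -21.0, 101.3]
tcp_rot: [[1.0, -0.001, -0.003], [-0.001, -1.0, -0.0], [-0.003, 0.0, -1.0]]
wrist_force: [0.6, -0.0, -1.3]
opening: 49.9
gripper_force: 15.0
```

>>> carry_out:
  rows:
    - [0, 0.3, 0, 0, 0, 0]
    - [0, 0.6, 0, 0, 0, 0]
    - [0, 0.884, 0, 0, 0, 0]

```text
time_s: 38.7
position: [581.3, -126.8, 101.3]
tcp_rot: [[1.0, -0.001, -0.003], [-0.001, -1.0, 0.0], [-0.003, -0.0, -1.0]]
wrist_force: [0.4, -1.3, -0.7]
opening: 49.8
gripper_force: 15.0
```

>>> carry_out:
  rows:
    - [0, 0.3, 0, 0, 0, 0]
    - [0, 0.6, 0, 0, 0, 0]
    - [0, 0.884, 0, 0, 0, 0]

```text
time_s: 39.08
position: [581.2, -232.7, 101.2]
tcp_rot: [[1.0, -0.001, -0.003], [-0.001, -1.0, 0.001], [-0.003, -0.001, -1.0]]
wrist_force: [0.1, 0.4, 0.1]
opening: 49.9
gripper_force: 15.0
```

>>> carry_out:
  rows:
    - [0, 0.3, 0, 0, 0, 0]
    - [0, 0.6, 0, 0, 0, 0]
    - [0, 0.8, 0, 0, 0, 0]
    - [0, 0.884, 0, 0, 0, 0]
    - [0, 0.884, 0, 0, 0, 0]
    - [0, 0.884, 0, 0, 0, 0]

```text
time_s: 39.83
position: [583.2, -335.8, 102.6]
tcp_rot: [[1.0, 0.001, -0.0], [0.001, -1.0, 0.001], [-0.0, -0.001, -1.0]]
wrist_force: [0.6, -0.5, -2.3]
opening: 49.8
gripper_force: 15.0
```

>>> carry_out:
  rows:
    - [0, 0, 0.2, 0, 0, 0]
    - [0, 0, 0.4, 0, 0, 0]
    - [0, 0, 0.55, 0, 0, 0]
    - [0, 0, 0.62, 0, 0, 0]
    - [0, 0, 0.66, 0, 0, 0]
    - [0, 0, 0.66, 0, 0, 0]

```text
time_s: 40.58
position: [583.4, -337.2, 24.2]
tcp_rot: [[1.0, -0.0, 0.001], [-0.0, -1.0, -0.0], [0.001, 0.0, -1.0]]
wrist_force: [-0.5, 0.4, -1.6]
opening: 49.6
gripper_force: 15.0
```

>>> carry_out:
  rows:
    - [0, 0, 0, 0, 0, 0]
    - [0, 0, 0, 0, 0, 0]
    - [0, 0, 0, 0, 0, 0]
    - [0, 0, 0, 0, 0, 0]
    - [0, 0, -0.1, 0, 0, 0]
    - [0, 0, -0.4, 0, 0, 0]
    - [0, 0, -0.8, 0, 0, 0]
    - [0, 0, -1, 0, 0, 0]
    - [0, 0, -1, 0, 0, 0]
    - [0, 0, -1, 0, 0, 0]
  grip: 0.5

```text
time_s: 41.82
position: [582.5, -336.6, 142.5]
tcp_rot: [[1.0, -0.0, -0.001], [-0.0, -1.0, 0.001], [-0.001, -0.001, -1.0]]
wrist_force: [0.3, -0.1, -0.2]
opening: 69.3
gripper_force: 0.0
```

>>> carry_out:
  rows:
    - [-0.3, 0.4, 0, 0, 0, 0]
    - [-0.5, 0.9, 0, 0, 0, 0]
    - [-0.5, 0.9, 0, 0, 0, 0]
    - [-0.5, 0.9, 0, 0, 0, 0]

```text
time_s: 42.32
position: [522.2, -444.3, 141.5]
tcp_rot: [[1.0, -0.001, -0.002], [-0.001, -1.0, 0.003], [-0.002, -0.003, -1.0]]
wrist_force: [0.3, 0.4, 0.8]
opening: 69.6
gripper_force: 0.0
```

```bash
python3 - <<'E'
from plant import eyes
import cv2,numpy as np
from h import *
d=eyes.snapshot("scene")
cv2.imwrite("pics/p8.png",cv2.resize(d["img"][120:420,120:420],(600,600))[:,:,::-1])
for k,m in masks(d["img"]).items():
  if k in("wood","pale"):continue
  for c in blobs(m,40): print(k,"z38",rect(d,c,38),"z18",rect(d,c,18))
E
```

```text
red z38 [ 584.5 -338.2   46.6   47.5   62.3] z18 [ 577.6 -334.9   48.1   49.1   62.3]
red z38 [ 538.1 -333.8   58.5   18.1   83.9] z18 [ 529.6 -330.3   60.4   18.7   83.9]
red z38 [487.2 -27.5  15.3  52.2  11.6] z18 [477.1 -13.7  15.8  54.   11.6]
blue z38 [445.  207.   43.   49.6  31.7] z18 [433.4 228.6  44.4  51.3  31.7]
blue z38 [4.049e+02 1.850e+02 1.520e+01 5.510e+01 3.000e-01] z18 [3.919e+02 2.059e+02 1.570e+01 5.690e+01 3.000e-01]
blue z38 [-313.   604.7   70.4  134.3   47.2] z18 [-350.   639.6   72.8  138.8   47.2]
ochre z38 [ 454.1 -177.2   45.    49.3   39.5] z18 [ 442.8 -168.5   46.5   50.9   39.5]
ochre z38 [ 412.7 -180.    59.9   19.6   85.3] z18 [ 400.  -171.3   61.9   20.3   85.3]
```

View pics/p8.png

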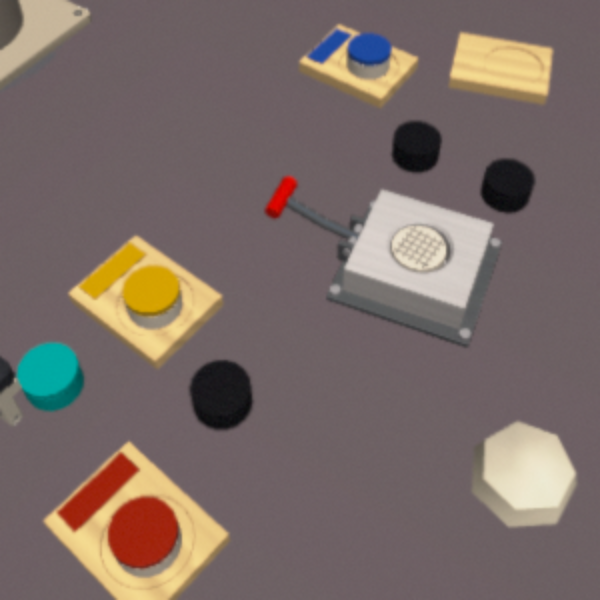

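All three coated discs measure 53–55 mm from their chips (nominal 54). The bare disc is home and the handle is back at its starting pixels, so I'm handing in.

```bash
python3 -c "
from plant import arm
print(arm.sign_off())"
```

```text
the job is handed in; nothing more can be done
None
```

I handed the job in at about 42 s of the 152 s allowed, and no verdict came back: the red, ochre and blue discs lie on their own boards, and the bare disc is pushed home in the jig with the lever back up.

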